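Draw the magnifier boom out to its next hole

ROBOT

A 7-joint arm with a two-finger parallel gripper is mounted at the origin on the work surface. World frame = base frame: x ahead of the robot, y to its left, z up, the work surface at z = 0. Lengths are in m, angles in rad, forces in N, time in s.
With the tool pointing down it reaches from about 0.4 to 0.875 m from the base axis. Payload 19.3 kg.
Tool frame: the origin (TCP) lies midway between the tips of the shut fingers; the grasp point (between the pads) lies 19 mm behind it; x points along the fingers, y is the direction in which the jaws open and shut, and the axes are right-handed (so a half turn about x gives the same grasp; the last joint's range is limited). The gripper opens to 85 mm and grips with 20 to 120 N. Pads are 22 mm wide; open, the fingers measure 114 mm over their backs; the gripper's body (76 mm by 85 mm) begins 54 mm behind the grasp point. The pads swing forward as they close: fully open they stand 13 mm farther back than shut.
Start: joints at [-1.18, 0.521, -0.036, 1.599, 0.021, 1.021, -0.113], TCP at [0.278, 0.56, 0.231] pointing down, gripper open.
Joint ranges: [-2.91, 2.91], [-0.3, 2.13], [-1.5, 1.42], [0.17, 2.43], [-1.26, 4.41], [0.16, 1.93], [-2.52, 2.52]. Speed limits (rad/s): [1.89, 1.89, 2.39, 2.39, 3.01, 3.01, 3.01].

INTERFACE

Orientations are given as [roll, pitch, yaw] about the fixed x, y, z axes, in that order (R = Rz(yaw) Ry(pitch) Rx(roll)).
In Python, from workcell import bot gives the robot as it stands. The module is installed in compiled form; this text tells all that it offers.
- The arm moves only by the tool servo_tool, never from a script. Its argument "targets" is a list of rows, each an object of numbers: "x", "y", "z": the shift along the tool's x, y, z as a fraction of full scale; "wx", "wy", "wz": the turn, a rotation vector about the tool's x, y, z as a fraction of full scale. A call has 1 to 12 rows; each row is the pose to reach, as a shift and turn from the pose measured when the call began, along the tool's axes at that moment, turning the shorter way round; what a row does not reach only later rows make up. Full scale, the value 1, is 40 cm for a shift and 360 degrees for a turn. A row lasts 1/8 s, in which the tool goes at most 62.5 mm and 10.7 degrees, less where a joint would pass 70% of its speed; a pose out of reach is approached as far as the arm can. A call with a number of a shift or a turn outside -1 to 1 is refused whole. A call with a gripper value outside its range is refused whole. "grip" is the gripper command: -1 is shut, 1 is fully open, values between are in proportion, set as the call begins (left out, the last holds). The fingers move at their own pace and stop on an object; "squeeze" is the grip in N (left out, the last holds). Time passes only in rows, so rows that repeat a pose let the fingers close. It gives the time, the measured TCP pose, the force and the opening at its end, in the units of the state.
- bot.observe(): the state, without advancing time (a new reading comes with each control period).
- bot.grab_frame(name): name is "scene" or "top" or "wrist"; returns (picture, depth): 420x560x3 uint8, red, green, blue; 420x560 float32, m along the optical axis (not along the pixel's ray), 0 where there is no reading.
- bot.get_calibration(name): a dict with "intrinsics" (3x3 intrinsics, pixels), "k1" (the pictures are not rectified: a ray, as slopes to the right and down, at radius r is drawn at 1 + k1 r^2 times it, then the intrinsics apply), "R" (3x3) and "t" (3): a world point X has camera coordinates R X + t. Camera axes: x right, y down, z forward; pixel columns grow to the right and rows downward; lengths in m; the calibration is good to about 2 mm. A picture is of the moment at which its call begins: read the wrist's pose just before it. get_calibration takes no time and is no camera call; for the wrist camera it gives the pose at the moment of the call.
- bot.job_done(): hands the job in, once; it reports no verdict.
Trained networks look in the newest picture that a camera, given by its name, has taken for a name from the list of things; names that differ only in an ending like _2 or _b are one class to them, and where a whole thing is asked for, a point or a joint stands for the part that bears it (a point fixed in the world has none). Each returns a list of dicts, best first, with "confidence" (0 to 1); they miss things now and then, are a little off and sometimes report something else, mostly with a low value. They report only what shows in the picture. A call takes as long as a camera call.
- bot.trace(camera, target): "mask" (420x560 bool, what is visible of it) and "pixel" ([column, row] in pixels, amid what is visible of it).
The state is a dict: "clock": time; "qpos": joint angles; "qd": joint speeds; "joint_efforts": joint torques, N m; "position": TCP position; "tool_rot": TCP orientation; "force": force on the tool from outside, world axes, zero at the start; "moment": the same for the moment, N m; "grip_width": finger opening in m.
Only numpy, scipy, OpenCV 4.12 (cv2) and the standard library are available. Lean on these libraries where they do the work, as an engineer would, in place of code of your own. Each camera call takes 0.05 s, during which the arm holds its last target. There are 200 camera calls.

TASK

The lens of the bench magnifier stands one hole short of the vial rack. Press the snap button on its boom flush and draw the outer tube slowly out, away from the post, until the button springs out through the very next hole, and leave it locked there. Feel for the click and stop at it: do not haul the tube against the light button, and do not disturb the rack, the bottle, the jar or the screwdriver.

Things in the scene. Friction and masses are not known exactly. Their poses are not given: they have to be found in the camera images.
- stand: Bench magnifier's stand, bolted down: grey foot 150 x 130 x 22 mm, steel post, grey head block 46 x 50 x 46 mm (its top at 198 mm) and a fixed square inner tube, 27 x 27 mm, running level from the head along this body's +y, axis 175 mm above the bench, to 211 mm from the post. Origin: centre of the foot's underside, z up. Nothing stands above the boom.
- lens (a point): Centre of the round lens (white rim 136 mm across, 26 mm thick) on the boom's axis, 187 mm beyond the first hole. The boom: square aluminium outer tube 32 x 32 mm, 2 mm walls, sleeved on the inner tube; it slides only along the boom, with about 5 N of friction, and reaches 118 mm from the first hole towards the post and 100 mm towards the lens. About 0.7 kg.
- boom (a joint): How far the outer tube is drawn out, away from the post (m): 0 with the button in the middle of the first hole, positive outwards; travel -0.044 to 0.106.
- button (a joint): How far the snap button is pressed in (m): 0 fully out, 6 mm proud of the outer tube, which locks the tube; 0.006 flush with the tube's outer face; 0.008 hidden under the wall. Spring: 2 N at 0, 4 N when hidden.
- vial_rack: Aluminium rack 90 x 110 x 37 mm with small capped vials, standing loose below the lens; origin at the centre of its underside. To be left alone.
- solvent: Amber bottle 68 mm across, 125 mm tall, loose; origin at the centre of its underside. To be left alone.
- septa_jar: White capped jar 56 mm across, 48 mm tall, loose; origin at the centre of its underside. To be left alone.
- driver: Screwdriver lying on the bench, loose. To be left alone.
- first_hole (a point): Mouth of the hole where the button sits at the start, on the tube's face towards the stand's +x. Row of 14 mm holes at mid-height, along the stand's +y (away from the post) from here: +40 mm, 0, the next hole anywhere from -38 to -62 mm (hand-drilled, differs each start), -100 mm. Drawing the tube out by that amount brings the next hole to the button, which has 1 mm play either way.
- button_dome (a point): Snap button: domed steel pin 12 mm across on the inner tube's side to the stand's +x, 147 mm from the post. Point: top of dome, 22 mm off the boom's axis. Held flush by a flat finger, it lets the tube be pulled over it (10 to 15 N); 10 mm on it stays down, the pull is about 5 N, until it springs out into the next hole (if no finger covers that) and stops the tube. Then it bears 12 N, no more.

How it is judged:
By the outcome, as a careful person would: the job done as asked, in the order asked, and still so for the second after the job is handed in, with the robot touching nothing.
It also fails if it takes over 45 s, if anything falls off the work surface, if the arm or the gripper's body presses on something with over 40 N, if the wrist force passes 120 N, or if a joint passes its speed limit or range.

## Working session

There is one attempt and no reset: what is moved stays moved. The work goes in short steps, Python scripts to look and compute and a tool call to move; the robot and the scene stay as the last step left them, time stands still between calls to the robot, and variables do not carry over. Pictures are saved under pics/ and viewed, on a budget of 10 in all, crops included, one or two more only if the job needs it, and the job is handed in when it is done.

Besides the shell and the picture viewer there is one more tool, called after "Request:" as name(argument=value, ...) on one line, values as JSON. servo_tool: Moves the arm, as the interface text tells. Shift numbers are shares of 40 cm and turn numbers shares of 360 degrees, none past 1 either way. Its arguments: {"type":"object","properties":{"targets":{"type":"array"},"grip":{"type":"number"},"squeeze":{"type":"number"}},"required":["targets"]}

```bash
mkdir -p pics; cat > h.py <<'E'
import numpy as np, cv2
from workcell import bot
from scipy.spatial.transform import Rotation as Ro
def rays(cal,px):
    K=np.array(cal["intrinsics"],float);k1=cal["k1"]
    px=np.atleast_2d(np.array(px,float))
    d=np.c_[(px[:,0]-K[0,2])/K[0,0],(px[:,1]-K[1,2])/K[1,1]]
    u=d.copy()
    for _ in range(20): u=d/(1+k1*(u**2).sum(1,keepdims=True))
    return np.c_[u,np.ones(len(u))]
def world(cal,px,z):
    c=rays(cal,px)*np.reshape(z,(-1,1))
    return (c-np.array(cal["t"]))@np.array(cal["R"])
def cloud(cal,depth,mask):
    r,c=np.nonzero(mask&(depth>0)); return world(cal,np.c_[c,r],depth[r,c])
def project(cal,X):
    K=np.array(cal["intrinsics"],float)
    c=np.atleast_2d(X)@np.array(cal["R"]).T+np.array(cal["t"]);u=c[:,:2]/c[:,2:]
    u=u*(1+cal["k1"]*(u**2).sum(1,keepdims=True))
    return u*[K[0,0],K[1,1]]+[K[0,2],K[1,2]]
E
python3 - <<'E'
from h import *
s=bot.observe(); print({k:np.round(v,3) for k,v in s.items()})
for n in ["scene","top"]:
    cal=bot.get_calibration(n); p,d=bot.grab_frame(n)
    np.savez(f"{n}0.npz",p=p,d=d)
    cv2.imwrite(f"pics/{n}0.png",p[:,:,::-1])
    print(n,"cam",-np.array(cal["R"]).T@np.array(cal["t"]))
    for t in ["stand","lens","first_hole","button_dome","vial_rack","solvent","septa_jar","driver"]:
        for r in bot.trace(n,t)[:2]:
            W=cloud(cal,d,r["mask"])
            print(t,round(r["confidence"],2),np.round(r["pixel"]),r["mask"].sum(), np.round(np.median(W,0),3) if len(W) else None, np.round(np.percentile(W,[2,98],axis=0),3).tolist() if len(W) else None)
E
```

```text
{'clock': np.float64(0.0), 'qpos': array([-1.18 ,  0.522, -0.036,  1.6  ,  0.021,  1.021, -0.113]), 'qd': array([ 0.   ,  0.   , -0.001, -0.   , -0.001,  0.001,  0.001]), 'joint_efforts': array([ 1.0000e-03, -9.2709e+01,  1.9800e+00, -3.6993e+01,  1.8000e-02,
        8.0000e-03,  0.0000e+00]), 'position': array([0.278, 0.559, 0.231]), 'tool_rot': array([-1.484,  1.57 , -1.945]), 'force': array([-0.021, -0.284, -0.06 ]), 'moment': array([-0.007, -0.025, -0.006]), 'grip_width': np.float64(0.085)}
scene cam [1.42384264 0.03983403 0.78525543]
stand 0.89 [228. 212.] 8607 [ 0.596 -0.096  0.176] [[0.515, -0.223, 0.008], [0.662, 0.216, 0.199]]
lens 0.98 [323. 208.] 4763 [0.591 0.1   0.181] [[0.385, -0.131, 0.002], [0.638, 0.221, 0.194]]
first_hole 0.7 [322. 204.] 4672 [0.592 0.103 0.181] [[0.514, -0.129, 0.161], [0.638, 0.221, 0.194]]
vial_rack 0.76 [366. 260.] 1698 [0.588 0.217 0.029] [[0.531, 0.165, 0.003], [0.618, 0.272, 0.039]]
solvent 0.91 [175. 218.] 692 [ 0.488 -0.237  0.063] [[0.454, -0.261, 0.006], [0.495, -0.214, 0.127]]
solvent 0.64 [368. 262.] 1764 [0.587 0.216 0.029] [[0.528, 0.
[... 167 characters left out ...]
639 [0.592 0.103 0.181] [[0.516, -0.128, 0.162], [0.638, 0.221, 0.194]]
top cam [ 0.46453166 -0.02016634  0.95950283]
stand 0.69 [253. 203.] 9746 [0.574 0.021 0.179] [[0.515, -0.222, 0.019], [0.652, 0.22, 0.198]]
lens 0.77 [192. 200.] 6587 [0.577 0.134 0.184] [[0.514, -0.127, 0.172], [0.63, 0.222, 0.193]]
first_hole 0.9 [192. 201.] 6394 [0.576 0.135 0.184] [[0.513, -0.124, 0.175], [0.628, 0.222, 0.193]]
solvent 0.77 [377. 259.] 991 [ 0.461 -0.222  0.089] [[0.432, -0.26, 0.011], [0.491, -0.2, 0.126]]
septa_jar 0.56 [348. 140.] 518 [ 0.723 -0.185  0.047] [[0.7, -0.21, 0.012], [0.75, -0.162, 0.051]]
driver 0.66 [256. 160.] 619 [0.695 0.023 0.022] [[0.684, -0.038, -0.001], [0.707, 0.147, 0.027]]
```

```bash
python3 - <<'E'
import cv2,numpy as np
a=cv2.imread("pics/scene0.png");b=cv2.imread("pics/top0.png")
a=cv2.resize(a[140:320,140:430],None,fx=2.7,fy=2.7);b=b
cv2.imwrite("pics/v1.png",a);cv2.imwrite("pics/v2.png",b)
E
```

```text
(no output)
```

View pics/v1.png

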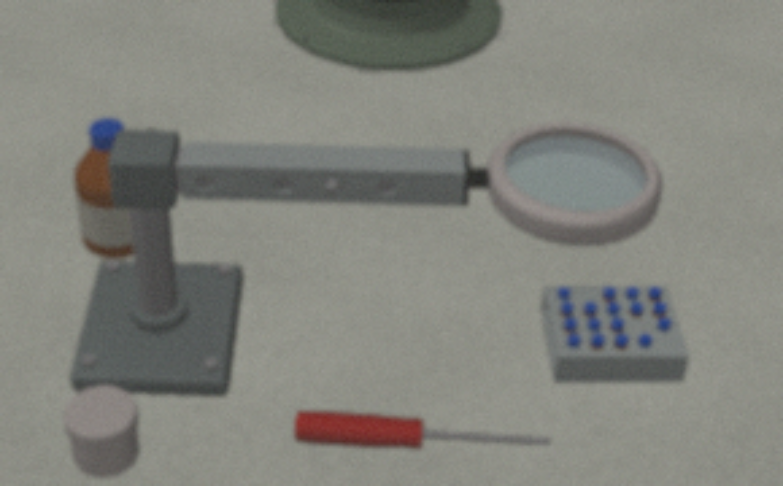

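View pics/v2.png

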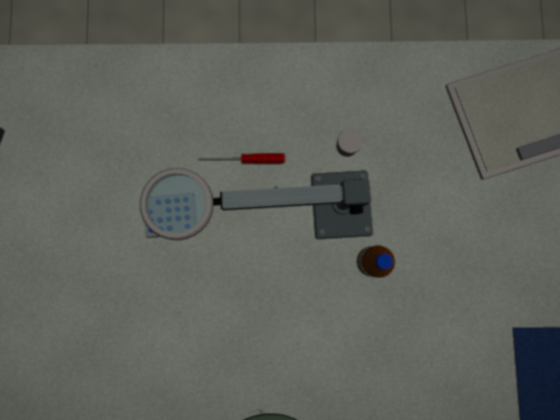

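The scene view shows the boom running to the right. On its near (+x) face the button is at about (332,183) in the crop, with holes at 285 (next), 205 (-100) and 388 (+40). The top view shows the boom clear from above, with the rack under the lens. Next I'll fit the boom axis and measure the hole spacing.

```bash
python3 - <<'E'
from h import *
A={}
for n in ["scene","top"]:
    cal=bot.get_calibration(n); f=np.load(n+"0.npz"); d=f["d"]
    W=cloud(cal,d,np.ones(d.shape,bool))
    m=(W[:,2]>.186)&(W[:,2]<.197)&(W[:,1]>-.10)&(W[:,1]<.06)&(W[:,0]>.53)&(W[:,0]<.65)
    P=W[m]; print(n,m.sum(),np.median(P[:,2]))
    c,(w,h),a=cv2.minAreaRect(P[:,:2].astype(np.float32)); print(c,w,h,a)
    # mid of edges by y-bins
    ys=np.arange(-.095,.06,.01); mid=[];
    for y in ys:
        q=P[abs(P[:,1]-y)<.005][:,0]; lo,hi=np.percentile(q,[3,97]); mid.append([y,(lo+hi)/2,hi-lo])
    mid=np.array(mid); k=np.polyfit(mid[:,0],mid[:,1],1); print("x=",k,"width",mid[:,2].mean().round(4))
    # head & lens
    h=W[(W[:,2]>.194)&(W[:,2]<.203)&(W[:,1]<-.1)&(W[:,0]>.5)&(W[:,0]<.7)]
    if len(h): print("head",np.percentile(h,[2,98],axis=0).round(4).tolist())
    l=W[(W[:,2]>.17)&(W[:,2]<.2)&(W[:,1]>.085)&(W[:,0]>.45)&(W[:,0]<.7)]
    print("lens",np.percentile(l,[1,99],axis=0).round(4).tolist(), cv2.minEnclosingCircle(l[:,:2].astype(np.float32)))
s=bot.observe(); R=Ro.from_euler("xyz",s["tool_rot"]).as_matrix(); print(R.round(3))
# side view picture geometry
p=np.load("scene0.npz")["p"]; c=p[180:225,200:300]
cv2.imwrite("pics/v3.png",cv2.resize(c[:,:,::-1],None,fx=8,fy=8,interpolation=cv2.INTER_CUBIC))
E
```

```text
scene 875 0.19210167780758708
(0.58106929063797, -0.020602747797966003) 0.03934483230113983 0.15996667742729187 3.5701136589050293
x= [-0.04749597  0.58098882] width 0.0319
head [[0.5681, -0.1908, 0.1943], [0.6123, -0.134, 0.2015]]
lens [[0.513, 0.0928, 0.171], [0.6398, 0.2266, 0.1911]] ((0.5760356187820435, 0.1588631123304367), 0.07287610322237015)
top 1512 0.19058245828824213
(0.5811408758163452, -0.01957588642835617) 0.03243938088417053 0.16012391448020935 2.6802406311035156
x= [-0.04876269  0.58002913] width 0.0303
head [[0.5665, -0.1924, 0.1945], [0.6095, -0.1447, 0.2001]]
lens [[0.5088, 0.0946, 0.1741], [0.634, 0.2277, 0.1897]] ((0.5734558701515198, 0.1592165231704712), 0.07461868971586227)
[[-0.     0.445  0.896]
 [ 0.     0.896 -0.445]
 [-1.    -0.    -0.   ]]
```

View pics/v3.png

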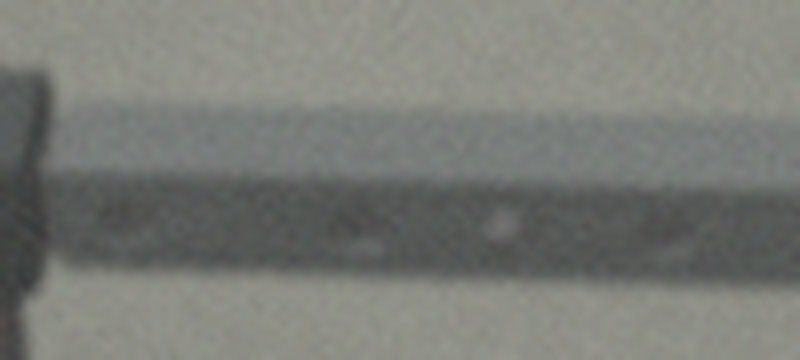

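The zoomed scene crop puts the dome at about (502,222), the +40 hole at (668,235), the next hole at (358,232) and the -100 hole at (125,225).

```bash
python3 - <<'E'
from h import *
cal=bot.get_calibration("scene")
C=-np.array(cal["R"]).T@np.array(cal["t"])
ax=np.array([.5805,0,.175]);u=np.array([-.048,1,0]);u/=np.linalg.norm(u);n=np.array([u[1],-u[0],0])
def hit(px,off):
    D=rays(cal,px)@np.array(cal["R"]); s=((ax-C)@n+off)/(D@n); return C+D*s[:,None]
for nm,px,off in [("dome",(502,222),.022),("+40",(668,235),.016),("next",(358,232),.016),("-100",(125,225),.016)]:
    X=hit([(200+px[0]/8,180+px[1]/8)],off)[0]; print(nm,X.round(4),"along",((X-ax)@u).round(4))
s=bot.observe();P=s["position"];R=Ro.from_euler("xyz",s["tool_rot"]).as_matrix()
# target rot: tool x down, tool y along +-n
for sg in (1,-1):
    y=sg*n; T=np.c_[[0,0,-1],y,np.cross([0,0,-1],y)]; rv=Ro.from_matrix(R.T@T).as_rotvec(); print(sg,np.degrees(rv).round(2), (rv/2/np.pi).round(4))
E
```

```text
dome [ 0.6035 -0.021   0.1828] along -0.022
+40 [0.5955 0.0216 0.1756] along 0.0209
next [ 0.5993 -0.0587  0.174 ] along -0.0595
-100 [ 0.6022 -0.1192  0.1743] along -0.1201
1 [60.85 -0.    0.  ] [ 0.169 -0.     0.   ]
-1 [-119.15   -0.     -0.  ] [-0.331 -0.    -0.   ]
```

Request:
servo_tool(targets=[{"x":-0.1,"y":-0.06,"z":0.083,"wx":0.01},{"x":-0.1,"y":-0.16,"z":0.22,"wx":0.03},{"x":-0.1,"y":-0.26,"z":0.36,"wx":0.05},{"x":-0.1,"y":-0.36,"z":0.5,"wx":0.07},{"x":-0.1,"y":-0.46,"z":0.64,"wx":0.09},{"x":-0.1,"y":-0.56,"z":0.77,"wx":0.11},{"x":-0.1,"y":-0.66,"z":0.91,"wx":0.13},{"x":-0.1,"y":-0.7,"z":0.96,"wx":0.15},{"x":-0.1,"y":-0.7,"z":0.96,"wx":0.169},{"x":-0.1,"y":-0.7,"z":0.96,"wx":0.169},{"x":-0.1,"y":-0.7,"z":0.96,"wx":0.169}], grip=1, squeeze=40)

```text
$.targets[0]: bad value
```

```bash
cat >> h.py <<'E'
def togo(T,yaw=None):
    s=bot.observe();P=np.array(s["position"]);R=Ro.from_euler("xyz",s["tool_rot"]).as_matrix()
    n=np.array([1,.048,0]);n/=np.linalg.norm(n);D=np.c_[[0,0,-1],n,np.cross([0,0,-1],n)]
    print("t",s["clock"],"P",P.round(4),"F",np.round(s["force"],1),"w",s["grip_width"],"shift/0.4:",((np.array(T)-P)@R/.4).round(4),"rot/2pi",(Ro.from_matrix(R.T@D).as_rotvec()/2/np.pi).round(4))
E
python3 -c "
from h import *
togo([.5816,-.023,.27])"
```

```text
t 0.9 P [0.2779 0.5598 0.2313] F [ 0.4 -0.  -1.2] w 0.08512651958680836 shift/0.4: [-0.0968 -0.9674  1.3279] rot/2pi [ 0.169 -0.     0.   ]
```

Request:
servo_tool(targets=[{"x":-0.1,"y":-0.06,"z":0.083,"wx":0.01,"wy":0,"wz":0},{"x":-0.1,"y":-0.16,"z":0.22,"wx":0.03,"wy":0,"wz":0},{"x":-0.1,"y":-0.26,"z":0.36,"wx":0.05,"wy":0,"wz":0},{"x":-0.1,"y":-0.36,"z":0.5,"wx":0.07,"wy":0,"wz":0},{"x":-0.1,"y":-0.46,"z":0.64,"wx":0.09,"wy":0,"wz":0},{"x":-0.1,"y":-0.56,"z":0.77,"wx":0.11,"wy":0,"wz":0},{"x":-0.1,"y":-0.66,"z":0.91,"wx":0.13,"wy":0,"wz":0},{"x":-0.1,"y":-0.7,"z":0.96,"wx":0.15,"wy":0,"wz":0},{"x":-0.1,"y":-0.7,"z":0.96,"wx":0.169,"wy":0,"wz":0},{"x":-0.1,"y":-0.7,"z":0.96,"wx":0.169,"wy":0,"wz":0}], grip=1, squeeze=40)

```text
clock: 2.15
position: [0.4974, 0.1381, 0.2713]
tool_rot: [-2.715, 1.571, 2.046]
force: [0.1, -0.1, 0.5]
grip_width: 0.0856
```

```bash
python3 -c "
from h import *
togo([.5816,-.023,.27])"
```

```text
t 2.15 P [0.4974 0.1381 0.2713] F [ 0.1 -0.1  0.5] w 0.08557931885793665 shift/0.4: [0.0032 0.1909 0.4124] rot/2pi [ 0. -0.  0.]
```

Request:
servo_tool(targets=[{"x":0,"y":0.06,"z":0.13,"wx":0,"wy":0,"wz":0},{"x":0,"y":0.12,"z":0.26,"wx":0,"wy":0,"wz":0},{"x":0,"y":0.18,"z":0.39,"wx":0,"wy":0,"wz":0},{"x":0.003,"y":0.191,"z":0.412,"wx":0,"wy":0,"wz":0},{"x":0.003,"y":0.191,"z":0.412,"wx":0,"wy":0,"wz":0}])

```text
clock: 2.78
position: [0.5815, -0.0223, 0.2698]
tool_rot: [-2.091, 1.57, 2.672]
force: [0.2, 1.0, -1.0]
grip_width: 0.0851
```

```bash
python3 - <<'E'
from h import *
togo([.5816,-.023,.156])
cal=bot.get_calibration("wrist"); p,d=bot.grab_frame("wrist"); cv2.imwrite("pics/w1.png",p[:,:,::-1]); np.savez("w1.npz",p=p,d=d)
print(-np.array(cal["R"]).T@np.array(cal["t"]),np.array(cal["R"]).round(2))
print(project(cal,[[.6025,-.0195,.175],[.5805,-.0195,.191],[.5816,-.023,.156]]).round())
W=cloud(cal,d,np.ones(d.shape,bool))
m=(W[:,2]>.187)&(W[:,2]<.196)&(abs(W[:,0]-.58)<.04); P=W[m]
if m.sum()>100:
    print(m.sum(),P.min(0),P.max(0))
    for y in np.arange(-.12,.08,.02):
        q=P[abs(P[:,1]-y)<.01]
        if len(q)>30: print(y.round(2),np.percentile(q[:,0],[2,98]).round(4),np.median(q[:,2]).round(4), "pred",.5805-.048*y)
E
```

```text
t 2.775 P [ 0.5815 -0.0223  0.2698] F [ 0.2  1.  -1. ] w 0.08511876218207284 shift/0.4: [0.2844 0.0003 0.0019] rot/2pi [ 0.0004 -0.0001  0.0001]
[0.57785186 0.04629487 0.41172845] [[ 1.    0.05 -0.  ]
 [ 0.05 -0.96  0.27]
 [ 0.01 -0.27 -0.96]]
[[316. 216.]
 [285. 221.]
 [287. 212.]]
16232 [ 0.54180304 -0.14338824  0.18700217] [0.60854214 0.11474439 0.19266495]
-0.12 [0.5696 0.6006] 0.1904 pred 0.58626
-0.1 [0.569  0.5998] 0.1904 pred 0.5853
-0.08 [0.5679 0.5987] 0.1904 pred 0.58434
-0.06 [0.5671 0.5978] 0.1903 pred 0.58338
-0.04 [0.566  0.5967] 0.1903 pred 0.58242
-0.02 [0.5651 0.5959] 0.1903 pred 0.58146
0.0 [0.5641 0.5948] 0.1903 pred 0.5805
0.02 [0.5633 0.594 ] 0.1903 pred 0.57954
0.04 [0.5621 0.5931] 0.1903 pred 0.57858
0.06 [0.5613 0.5921] 0.1904 pred 0.57762
```

View pics/w1.png

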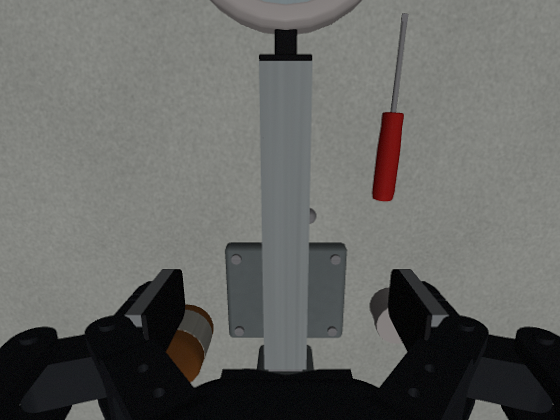

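The dome's right edge shows at (316,215), which puts it at y≈-0.019, in agreement with the scene fit. The axis is about 1 mm closer to the robot than I first fitted. I'll descend with the pad centred 3 mm post-side of the dome.

Request:
servo_tool(targets=[{"x":0.08,"y":-0.002,"z":0,"wx":0,"wy":0,"wz":0},{"x":0.16,"y":-0.002,"z":0,"wx":0,"wy":0,"wz":0},{"x":0.24,"y":-0.002,"z":0,"wx":0,"wy":0,"wz":0},{"x":0.29,"y":-0.002,"z":0,"wx":0,"wy":0,"wz":0},{"x":0.29,"y":-0.002,"z":0,"wx":0,"wy":0,"wz":0},{"x":0.29,"y":-0.002,"z":0,"wx":0,"wy":0,"wz":0}])

```text
clock: 3.58
position: [0.5808, -0.0204, 0.1549]
tool_rot: [2.709, 1.57, 1.191]
force: [-0.0, -0.1, -0.6]
grip_width: 0.0855
```

```bash
python3 - <<'E'
from h import *
togo([.5806,-.022,.154])
cal=bot.get_calibration("wrist"); p,d=bot.grab_frame("wrist"); cv2.imwrite("pics/w2.png",p[:,:,::-1])
q,e=bot.grab_frame("scene"); cv2.imwrite("pics/s2.png",cv2.resize(q[160:250,180:320,::-1],None,fx=5,fy=5,interpolation=cv2.INTER_CUBIC))
W=cloud(cal,d,np.ones(d.shape,bool))
m=(W[:,2]>.187)&(W[:,2]<.196)&(abs(W[:,0]-.58)<.04); P=W[m]
for y in (-.03,0,.03):
    k=P[abs(P[:,1]-y)<.01]; print(y,np.percentile(k[:,0],[2,98]).round(4),np.median(k[:,2]))
print(project(cal,[[.6025,-.019,.175],[.5965,-.019,.175]]))
E
```

```text
t 3.575 P [ 0.5808 -0.0204  0.1549] F [-0.  -0.1 -0.6] w 0.08548492529187064 shift/0.4: [ 0.0021 -0.0007  0.004 ] rot/2pi [ 0.0008 -0.0002 -0.0001]
-0.03 [0.5654 0.5959] 0.1903645678115321
0 [0.564  0.5948] 0.19033670340705836
0.03 [0.5626 0.5934] 0.1903238646990598
[[342.2738821  298.69304324]
 [327.11744066 298.01736324]]
```

View pics/w2.png

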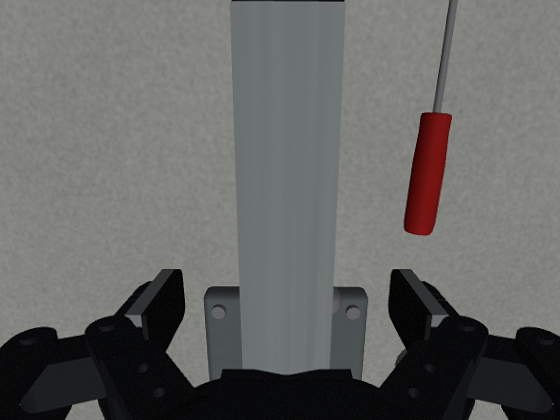

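The wrist view shows the tube centred between the pads: tube at 240–335, pads at 185 and 390. I'll close while nudging to centre.

Request:
servo_tool(targets=[{"x":0.002,"y":-0.001,"z":0.004,"wx":0,"wy":0,"wz":0},{"x":0.002,"y":-0.001,"z":0.004,"wx":0,"wy":0,"wz":0},{"x":0.002,"y":-0.001,"z":0.004,"wx":0,"wy":0,"wz":0},{"x":0.002,"y":-0.001,"z":0.004,"wx":0,"wy":0,"wz":0},{"x":0.002,"y":-0.001,"z":0.004,"wx":0,"wy":0,"wz":0},{"x":0.002,"y":-0.001,"z":0.004,"wx":0,"wy":0,"wz":0},{"x":0.002,"y":-0.001,"z":0.004,"wx":0,"wy":0,"wz":0},{"x":0.002,"y":-0.001,"z":0.004,"wx":0,"wy":0,"wz":0}], grip=-1, squeeze=40)

```text
clock: 4.68
position: [0.5808, -0.0225, 0.1546]
tool_rot: [2.167, 1.569, 0.648]
force: [-1.1, -0.1, 7.4]
grip_width: 0.0316
```

```bash
python3 - <<'E'
from h import *
togo([.5806,-.022,.154])
p,d=bot.grab_frame("wrist"); q,e=bot.grab_frame("scene")
a=cv2.resize(q[160:250,180:320,::-1],(700,450),interpolation=cv2.INTER_CUBIC); b=cv2.resize(p[200:400,120:460,::-1],(255,150))
a[300:,:255]=b
cv2.imwrite("pics/s3.png",a)
E
```

```text
t 4.675 P [ 0.5808 -0.0225  0.1546] F [-1.1 -0.1  7.4] w 0.031553780975765264 shift/0.4: [ 0.0016 -0.0005 -0.0013] rot/2pi [ 0.0006 -0.0002 -0.0002]
```

View pics/s3.png

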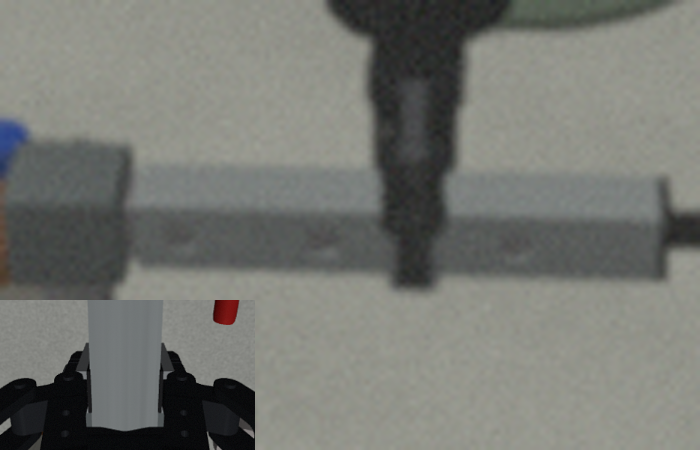

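The grip width is 31.6 mm and the near pad covers the button flat, so it is flush. The next hole at (322,240) is well clear of the finger. Now I'll pull slowly.

Request:
servo_tool(targets=[{"x":0,"y":0,"z":-0.003,"wx":0,"wy":0,"wz":0},{"x":0,"y":0,"z":-0.006,"wx":0,"wy":0,"wz":0},{"x":0,"y":0,"z":-0.009,"wx":0,"wy":0,"wz":0},{"x":0,"y":0,"z":-0.012,"wx":0,"wy":0,"wz":0}])

```text
clock: 5.28
position: [0.5806, -0.0191, 0.1547]
tool_rot: [1.254, 1.569, -0.266]
force: [1.6, -10.5, -0.9]
grip_width: 0.0315
```

Request:
servo_tool(targets=[{"x":0,"y":0,"z":-0.003,"wx":0,"wy":0,"wz":0},{"x":0,"y":0,"z":-0.006,"wx":0,"wy":0,"wz":0},{"x":0,"y":0,"z":-0.009,"wx":0,"wy":0,"wz":0},{"x":0,"y":0,"z":-0.012,"wx":0,"wy":0,"wz":0}])

```text
clock: 5.78
position: [0.5805, -0.0159, 0.1547]
tool_rot: [0.695, 1.568, -0.826]
force: [1.5, -8.1, -0.6]
grip_width: 0.0314
```

Request:
servo_tool(targets=[{"x":0,"y":0,"z":-0.003,"wx":0,"wy":0,"wz":0},{"x":0,"y":0,"z":-0.006,"wx":0,"wy":0,"wz":0},{"x":0,"y":0,"z":-0.009,"wx":0,"wy":0,"wz":0},{"x":0,"y":0,"z":-0.012,"wx":0,"wy":0,"wz":0}])

```text
clock: 6.28
position: [0.5803, -0.0121, 0.1547]
tool_rot: [0.54, 1.567, -0.982]
force: [1.9, -6.2, -0.3]
grip_width: 0.0314
```

```bash
python3 - <<'E'
from h import *
togo([.5796+.046*-.018,.018,.154])
p,d=bot.grab_frame("wrist"); q,e=bot.grab_frame("scene"); np.savez("s4.npz",q=q)
a=cv2.resize(q[160:250,180:320,::-1],(700,450),interpolation=cv2.INTER_CUBIC)
cv2.imwrite("pics/s4.png",a)
E
```

```text
t 6.275 P [ 0.5803 -0.0121  0.1547] F [ 1.9 -6.2 -0.3] w 0.03144452714902203 shift/0.4: [ 0.0014 -0.0001 -0.0752] rot/2pi [ 0.0002  0.0006 -0.0003]
```

View pics/s4.png

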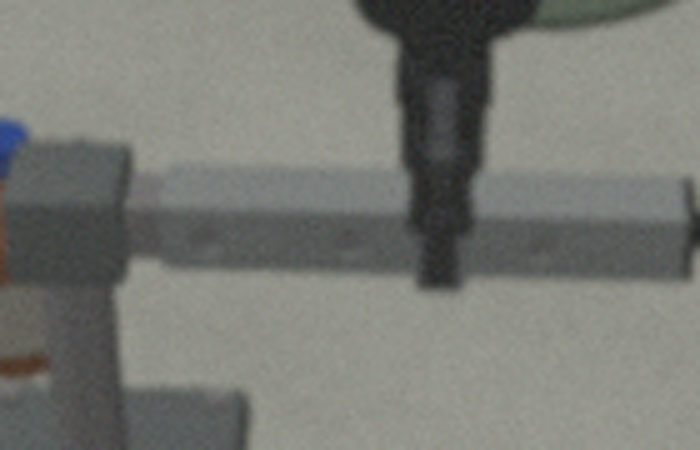

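The tube is following the fingers (about 10 mm), the force has dropped to 6 N and the button is hidden. The next hole is at (350,238), about 27 mm from the button.

Request:
servo_tool(targets=[{"x":0,"y":0,"z":-0.003,"wx":0,"wy":0,"wz":0},{"x":0,"y":0,"z":-0.006,"wx":0,"wy":0,"wz":0},{"x":0,"y":0,"z":-0.009,"wx":0,"wy":0,"wz":0},{"x":0,"y":0,"z":-0.012,"wx":0,"wy":0,"wz":0},{"x":0,"y":0,"z":-0.015,"wx":0,"wy":0,"wz":0},{"x":0,"y":0,"z":-0.018,"wx":0,"wy":0,"wz":0},{"x":0,"y":0,"z":-0.021,"wx":0,"wy":0,"wz":0},{"x":0,"y":0,"z":-0.024,"wx":0,"wy":0,"wz":0},{"x":0,"y":0,"z":-0.027,"wx":0,"wy":0,"wz":0},{"x":0,"y":0,"z":-0.03,"wx":0,"wy":0,"wz":0},{"x":0,"y":0,"z":-0.033,"wx":0,"wy":0,"wz":0},{"x":0,"y":0,"z":-0.036,"wx":0,"wy":0,"wz":0}])

```text
clock: 7.88
position: [0.5797, 0.0017, 0.1547]
tool_rot: [0.486, 1.566, -1.036]
force: [1.6, -8.1, 0.0]
grip_width: 0.0317
```

Request:
servo_tool(targets=[{"x":0,"y":0,"z":-0.003,"wx":0,"wy":0,"wz":0},{"x":0,"y":0,"z":-0.006,"wx":0,"wy":0,"wz":0},{"x":0,"y":0,"z":-0.009,"wx":0,"wy":0,"wz":0},{"x":0,"y":0,"z":-0.012,"wx":0,"wy":0,"wz":0},{"x":0,"y":0,"z":-0.015,"wx":0,"wy":0,"wz":0},{"x":0,"y":0,"z":-0.018,"wx":0,"wy":0,"wz":0}])

```text
clock: 8.62
position: [0.5793, 0.008, 0.1547]
tool_rot: [0.411, 1.565, -1.111]
force: [1.5, -6.4, 0.3]
grip_width: 0.0314
```

```bash
python3 - <<'E'
from h import *
togo([.5796-.046*.018,.018,.154])
q,e=bot.grab_frame("scene"); np.savez("s5.npz",q=q)
E
```

```text
t 8.625 P [0.5793 0.008  0.1547] F [ 1.5 -6.4  0.3] w 0.03144694412279481 shift/0.4: [ 0.0015 -0.0002 -0.025 ] rot/2pi [ 0.0001  0.0008 -0.0004]
```

Request:
servo_tool(targets=[{"x":0,"y":0,"z":-0.002,"wx":0,"wy":0,"wz":0},{"x":0,"y":0,"z":-0.004,"wx":0,"wy":0,"wz":0},{"x":0,"y":0,"z":-0.006,"wx":0,"wy":0,"wz":0},{"x":0,"y":0,"z":-0.008,"wx":0,"wy":0,"wz":0},{"x":0,"y":0,"z":-0.01,"wx":0,"wy":0,"wz":0}])

```text
clock: 9.3
position: [0.5792, 0.0117, 0.1547]
tool_rot: [0.385, 1.565, -1.137]
force: [1.6, -5.1, 0.8]
grip_width: 0.0318
```

Request:
servo_tool(targets=[{"x":0,"y":0,"z":-0.0013,"wx":0,"wy":0,"wz":0},{"x":0,"y":0,"z":-0.0026,"wx":0,"wy":0,"wz":0},{"x":0,"y":0,"z":-0.0039,"wx":0,"wy":0,"wz":0},{"x":0,"y":0,"z":-0.005,"wx":0,"wy":0,"wz":0}])

```text
clock: 9.8
position: [0.5791, 0.0138, 0.1546]
tool_rot: [0.376, 1.565, -1.147]
force: [1.2, -2.4, -0.1]
grip_width: 0.0315
```

Request:
servo_tool(targets=[{"x":0,"y":0,"z":-0.0013,"wx":0,"wy":0,"wz":0},{"x":0,"y":0,"z":-0.0026,"wx":0,"wy":0,"wz":0},{"x":0,"y":0,"z":-0.0039,"wx":0,"wy":0,"wz":0},{"x":0,"y":0,"z":-0.005,"wx":0,"wy":0,"wz":0}])

```text
clock: 10.3
position: [0.5789, 0.0157, 0.1546]
tool_rot: [0.37, 1.565, -1.153]
force: [0.7, -4.5, 0.0]
grip_width: 0.0314
```

Request:
servo_tool(targets=[{"x":0,"y":0,"z":-0.001,"wx":0,"wy":0,"wz":0},{"x":0,"y":0,"z":-0.002,"wx":0,"wy":0,"wz":0},{"x":0,"y":0,"z":-0.0025,"wx":0,"wy":0,"wz":0}])

```text
clock: 10.68
position: [0.579, 0.0164, 0.1547]
tool_rot: [0.37, 1.564, -1.152]
force: [1.7, -5.3, 0.6]
grip_width: 0.0314
```

Request:
servo_tool(targets=[{"x":0,"y":0,"z":-0.001,"wx":0,"wy":0,"wz":0},{"x":0,"y":0,"z":-0.002,"wx":0,"wy":0,"wz":0},{"x":0,"y":0,"z":-0.0025,"wx":0,"wy":0,"wz":0}])

```text
clock: 11.05
position: [0.5789, 0.0172, 0.1546]
tool_rot: [0.347, 1.564, -1.176]
force: [1.6, -5.4, 0.1]
grip_width: 0.0311
```

```bash
python3 - <<'E'
from h import *
togo([.5796-.046*.018,.018,.154])
q,e=bot.grab_frame("scene"); w,_=bot.grab_frame("wrist"); a=np.load("s5.npz")["q"]
f=lambda q:cv2.resize(q[190:225,200:300,::-1],(800,280),interpolation=cv2.INTER_CUBIC)
cv2.imwrite("pics/s6.png",np.vstack([f(a),f(q)]))
E
```

```text
t 11.05 P [0.5789 0.0172 0.1546] F [ 1.6 -5.4  0.1] w 0.031127470216170905 shift/0.4: [ 0.0016 -0.0002 -0.0021] rot/2pi [ 0.      0.001  -0.0004]
```

View pics/s6.png

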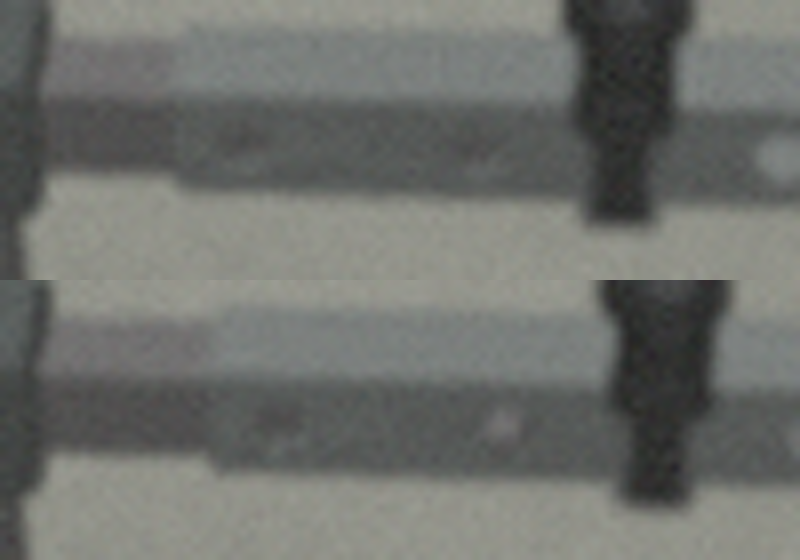

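The button has sprung out in the next hole: the dome is visible again at (502,425) in the lower half, after 39.7 mm of travel, and the pull never rose. I'll stop here, open and lift away.

Request:
servo_tool(targets=[{"x":0,"y":0,"z":0,"wx":0,"wy":0,"wz":0},{"x":0,"y":0,"z":0,"wx":0,"wy":0,"wz":0},{"x":0,"y":0,"z":0,"wx":0,"wy":0,"wz":0},{"x":0,"y":0,"z":0,"wx":0,"wy":0,"wz":0},{"x":0,"y":0,"z":0,"wx":0,"wy":0,"wz":0},{"x":0,"y":0,"z":0,"wx":0,"wy":0,"wz":0},{"x":0,"y":0,"z":0,"wx":0,"wy":0,"wz":0},{"x":0,"y":0,"z":0,"wx":0,"wy":0,"wz":0}], grip=1)

```text
clock: 12.15
position: [0.5789, 0.0172, 0.1546]
tool_rot: [0.344, 1.564, -1.179]
force: [0.4, 0.1, 0.1]
grip_width: 0.0856
```

```bash
python3 -c "
from h import *
togo([.579,.017,.27])"
```

```text
t 12.15 P [0.5789 0.0172 0.1546] F [0.4 0.1 0.1] w 0.08560342275589973 shift/0.4: [-0.2884  0.001   0.0024] rot/2pi [ 0.      0.001  -0.0004]
```

Request:
servo_tool(targets=[{"x":-0.05,"y":0,"z":0,"wx":0,"wy":0,"wz":0},{"x":-0.12,"y":0,"z":0,"wx":0,"wy":0,"wz":0},{"x":-0.2,"y":0,"z":0,"wx":0,"wy":0,"wz":0},{"x":-0.29,"y":0,"z":0.05,"wx":0,"wy":0,"wz":0},{"x":-0.29,"y":0,"z":0.1,"wx":0,"wy":0,"wz":0},{"x":-0.29,"y":0,"z":0.1,"wx":0,"wy":0,"wz":0}])

```text
clock: 12.9
position: [0.5803, -0.0236, 0.2706]
tool_rot: [0.31, 1.564, -1.215]
force: [0.4, 0.5, -0.2]
grip_width: 0.0853
```

```bash
python3 - <<'E'
from h import *
togo([.579,.017,.27])
w,d=bot.grab_frame("wrist"); q,e=bot.grab_frame("scene")
cal=bot.get_calibration("wrist")
c=project(cal,[[.6005,-.0195,.175]])[0]; print(c)
x,y=int(c[0]),int(c[1])
f=cv2.resize(q[190:225,200:300,::-1],(800,280),interpolation=cv2.INTER_CUBIC)
y0=max(0,min(y-35,350)); g=cv2.resize(w[y0:y0+70,x-100:x+100,::-1],(800,280),interpolation=cv2.INTER_CUBIC)
cv2.imwrite("pics/e1.png",np.vstack([f,g]))
sc=bot.get_calibration("scene")
for t in ["vial_rack","solvent","septa_jar"]:
    for r in bot.trace("scene",t)[:1]: print(t,r["confidence"],np.round(r["pixel"]),np.median(cloud(sc,e,r["mask"]),0).round(3))
E
```

```text
t 12.9 P [ 0.5803 -0.0236  0.2706] F [ 0.4  0.5 -0.2] w 0.08526791533361529 shift/0.4: [ 0.0008  0.0015 -0.1017] rot/2pi [-0.0003  0.0011 -0.0003]
[315.17516258 215.47876738]
vial_rack 0.65 [368. 259.] [0.587 0.215 0.029]
solvent 0.72 [175. 217.] [ 0.488 -0.237  0.064]
septa_jar 0.68 [179. 297.] [ 0.74  -0.183  0.047]
```

View pics/e1.png

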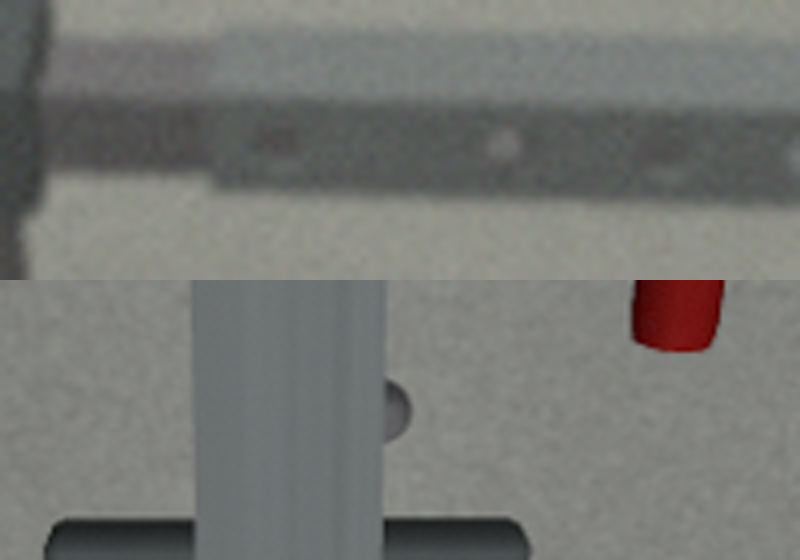

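The dome stands proud beside the tube at (397,410), as it did at the start. The rack, bottle and jar have not moved. Handing in.

```bash
python3 -c "
from workcell import bot
print(bot.job_done())"
```

```text
the job is handed in; nothing more can be done
None
```

The outer tube now stands one hole further out, with the snap button locked in the next hole. I handed the job in at about 13 s.

**What I did:** I gripped the boom with one flat pad over the button, and the 31.6 mm grip width showed it pressed flush. I then drew the tube slowly out by about 39.7 mm and opened and lifted clear. The strongest pull I read was about 10 N while the button slid under the wall, then about 5–8 N (one reading of 2.4 N).

**Last checks:**
- **Button:** it shows proud of the tube in both the scene and wrist pictures. The travel matches the roughly 40 mm hole spacing I measured beforehand.
- **The click:** I saw it in the picture rather than felt it, because the force did not rise. I did not tug the tube afterwards to test the lock.
- **Surroundings:** the rack, bottle and jar are within about 1 mm of where they started. I did not measure the screwdriver again, but the arm never came near it.
- **Disagreement:** my first estimate of the lens position was about 7 mm off the stated 187 mm. The button and hole positions agreed with each other, so I relied on those instead.

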